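Lock the saw block to its dock with the cam

TASK

Slide the saw block along its rails to the dock until it meets the sprung bumper pins, so that its bolt head is inside the cam disc. Take the driver from its stand and with it turn the cam disc clockwise, nearly a quarter turn to its stop, so that the cam draws the block in tight against the dock. Put the driver back in its stand, upright and fully down, and leave the other things on the bench where they are.

Things in the scene. Friction and masses are not known exactly. Their poses are not given: they have to be found in the camera images.
- dock: Aluminium fixture fixed to the bench. Origin on the bench top under the cam disc's centre, z up. Base plate 116 mm (x), 6 mm thick, y = -250 to +46 mm. The housing (92 mm in x, y = -40 to +40 mm, 70 mm high at its back, +x) holds the cam disc in a face sloping down to -x: the disc's axis leans 25 degrees from vertical towards the dock's -x. The saw block slides along +y into it.
- dock_stop (a point): midway between the two stop faces (dock y = -40 mm), 40 mm above the bench. Two sprung bumper pins, 8 mm thick, at dock x = +-18 mm, 37 mm above the bench, stand 5 mm out of the stop faces towards -y; they push back with 4 N at first touch and 5.5 N pressed flush (more if pushed fast), and push an unlocked block out again. The face where the bolt enters.
- rail_end (a point): open far end of the two T-slot rails, midway between them, at their top, 23 mm above the bench. The rails run along the dock's y from -250 to -45 mm, 64 mm apart between the lips, 111 mm over all; the lips hold the block's foot down.
- carriage: The saw block: loose aluminium slide, 0.3 to 0.5 kg, pale wooden pad in two halves on top. Origin at the centre of its underside, 6 mm above the bench; axes as the dock's. Foot 79 x 80 x 10.5 mm with 1 to 2 mm play in the rails; body above 56 mm (x) by 80 mm (y), 51 mm high. Dock-frame y of the origin: -185 to -125 mm at the start, -85 mm touching the bumper pins, -80 mm tight on the stops.
- push_face (a point): on the block's flat end face turned away from the dock (-y), in its middle, 30 mm above its underside; y = -40 mm from the block's origin. It can be pushed from behind here along the dock's +y; the block slides easily, with about 1 N.
- bolt_head (a point): centre of the bolt's ball head, 16 mm in diameter on a 5 mm neck, 28 mm out from the block's +y face and 34 mm above its underside. The cam catches it only if the block touches the bumper pins or stands at most 1 mm away from them.
- cam_slot (a point): Centre of the mouth of the driver slot on the cam disc; it turns with the disc. z is the disc's axis, pointing up out of the sloping face (25 degrees from vertical); x runs along the slot. The slot is 25 mm long, 6.5 mm wide (bevelled to 11.5 mm at its mouth) and 9 mm deep, in a raised steel boss about 36 mm by 33 mm on the dark 63 mm disc.
- cam (a joint): angle of the cam disc in rad, growing clockwise seen from above the sloping face; starts between -0.1 and 0.1, its mouth open to the bolt; from about 0.6 it draws the bolt in, from about 1.3 it is fully locked, stop at 1.45. Needs up to about 0.3 N m and stays where it is left. A blade in the slot has 0.15 to 0.25 rad of free play each way, less the deeper it sits.
- stand: Wooden stand fixed to the bench, 64 mm square and 70 mm high on a 78 mm foot. Origin at the centre of its underside; z up. An upright round hole of 28 mm with a 3 mm chamfer goes through its middle.
- driver: Flat-blade driver, 124 mm long, 0.1 to 0.16 kg, standing blade down in the stand. Origin at the middle of the blade's tip; z runs from tip to handle. Blade 18 mm wide (x), 4 mm thick (y; 2.5 mm in the last 2 mm), 16 mm long, then a 10 mm shank; a 40 mm round flange (z = 62 to 67 mm) rests on the stand's top, so that the tip hangs 8 mm above the bench.
- driver_grip (a point): middle of the driver's dark wooden handle, 94 mm from the tip. The handle reaches from z = 67 to 121 mm, is 34 mm wide along the driver's x and has two flat faces 24 mm apart along its y to grip; a 3 mm steel cap is on top.
- flux_jar: glass jar with a brown cap, 48 mm wide, 65 mm high, a bystander; origin under its centre
- silver_cuff: open silver bangle, 54 x 59 x 22 mm, a bystander; origin under its centre
- agate_lump: small tan abrasive block, 23 x 27 x 17 mm, a bystander; origin under its centre
- loupe_glass: round magnifier with black handle lying flat, 42 x 87 x 9 mm, a bystander; origin under its centre
Things that resemble listed ones, but are neither listed nor needed, are in the scene too. Leave any yellow look-alike of the stand alone.

How it is judged:
By the outcome, as a careful person would: the job done as asked, in the order asked, and still so for the second after the job is handed in, with the robot touching nothing.
It also fails if it takes over 66 s, if anything falls off the work surface, if the arm or the gripper's body presses on something with over 40 N, if the wrist force passes 120 N, or if a joint passes its speed limit or range.

ROBOT

A 7-joint arm with a two-finger parallel gripper is mounted at the origin on a cart in front of the work surface, level with it; the furniture and walls round the work are solid. World frame = base frame: x ahead of the robot, y to its left, z up, the work surface at z = 0. Lengths are in m, angles in rad, forces in N, time in s.
With the tool pointing down it reaches from about 0.4 to 0.85 m from the base axis. Payload 10.4 kg.
Tool frame: the origin (TCP) lies midway between the tips of the shut fingers; the grasp point (between the pads) lies 19 mm behind it (r.grasp_offset is the distance from the TCP to the grasp point, in m); x points along the fingers, y is the direction in which the jaws open and shut, and the axes are right-handed (so a half turn about x gives the same grasp; the last joint's range is limited). The gripper opens to 87 mm and grips with 3 to 60 N. Pads are 19 mm wide; open, the fingers measure 117 mm over their backs; the gripper's body (75 mm by 190 mm) begins 51 mm behind the grasp point.
Start: joints at [1.326, 0.332, -0.065, 1.46, 0.022, 1.35, -0.088], TCP at [0.138, -0.61, 0.187] pointing down, gripper open.
Joint ranges: [-2.6, 2.6], [-0.5, 2.12], [-1.47, 1.34], [0.16, 2.42], [-1.27, 4.41], [0.06, 2.06], [-2.6, 2.6]. Speed limits (rad/s): [2.22, 2.22, 2.79, 2.79, 3.14, 3.14, 3.14].

INTERFACE

Orientations are given as a unit quaternion [x, y, z, w].
In Python, from bench import r, vision, close_job gives the robot as it stands. The module is installed in compiled form; this text tells all that it offers.
- The arm moves only by the shell command python3 -m pendant 'ROWS' [OPENING] [FORCE]. ROWS is text: rows parted by semicolons, each of 6 numbers parted by spaces: the shift along the tool's x, y, z in units of 0.25 m (1.0 is 0.25 m), then the turn, a rotation vector about the tool's x, y, z in units of 1.5 rad (1.0 is 1.5 rad). A call has 1 to 8 rows; each row is the pose to reach, as a shift and turn from the pose commanded when the call began, along the tool's axes at that moment; what a row does not reach only later rows make up. A row lasts 1/10 s, in which the tool goes at most 50 mm and 8.59 degrees, less where a joint would pass 70% of its speed; a pose out of reach is approached as far as the arm can. A call with a number of a shift or a turn outside -1 to 1 is refused whole. A call with a gripper value outside its range is refused whole. OPENING is the gripper command: -1 is shut, 1 is fully open, values between are in proportion, set as the call begins (- or left out, the last holds). The fingers move at their own pace and stop on an object; FORCE is the grip in N (left out, the last holds). Time passes only in rows, so rows that repeat a pose let the fingers close. It gives the time, the measured TCP pose, the force and the opening at its end, in the units of the state.
- r.read_state(): the state, without advancing time (a new reading comes with each control period).
- vision.camera(name): name is "scene" or "top" or "wrist"; returns (picture, depth): 480x640x3 uint8, blue, green, red; 480x640 float32, m along the optical axis (not along the pixel's ray), 0 where there is no reading.
- vision.get_calibration(name): a dict with "camera_matrix" (3x3 intrinsics, pixels), "k1" (the pictures are not rectified: a ray, as slopes to the right and down, at radius r is drawn at 1 + k1 r^2 times it, then the intrinsics apply), "rvec" (rotation vector, rad) and "tvec" (3), from world to camera coordinates, as OpenCV has them. Camera axes: x right, y down, z forward; pixel columns grow to the right and rows downward; lengths in m; the calibration is good to about 2 mm. A picture is of the moment at which its call begins: read the wrist's pose just before it. get_calibration takes no time and is no camera call; for the wrist camera it gives the pose at the moment of the call.
- close_job(): hands the job in, once; it reports no verdict.
The state is a dict: "time": time; "joint_positions": joint angles; "joint_vel": joint speeds; "joint_torque": joint torques, N m; "ee_pos": TCP position; "eef_rot": TCP orientation; "ft_force": force on the tool from outside, world axes, zero at the start; "torque": the same for the moment, N m; "width": finger opening in m.
Only numpy, scipy, OpenCV 4.12 (cv2) and the standard library are available. Lean on these libraries where they do the work, as an engineer would, in place of code of your own. Each camera call takes 0.05 s, during which the arm holds its last target. There are 200 camera calls.

## Working session

There is one attempt and no reset: what is moved stays moved. The work goes in short steps, Python scripts to look and compute and a shell command to move; the robot and the scene stay as the last step left them, time stands still between calls to the robot, and variables do not carry over. Pictures are saved under pics/ and viewed, about 8 in all and at most 12, crops included, and the job is handed in when it is done.

```bash
mkdir -p pics
cat > h.py <<'E'
from bench import r, vision
import numpy as np, cv2
from scipy.spatial.transform import Rotation as R
def snap(n,f=None):
    c=vision.get_calibration(n); im,d=vision.camera(n)
    if f: cv2.imwrite('pics/'+f,im)
    return im,d,c
def ray(c,uv):
    K=np.array(c['camera_matrix']);k=float(np.ravel(c['k1'])[0])
    uv=np.atleast_2d(np.array(uv,float))
    p=np.c_[(uv[:,0]-K[0,2])/K[0,0],(uv[:,1]-K[1,2])/K[1,1]]
    q=p.copy()
    for _ in range(20): q=p/(1+k*(q**2).sum(1))[:,None]
    M=R.from_rotvec(np.ravel(c['rvec'])).as_matrix();t=np.ravel(c['tvec'])
    return -M.T@t, np.c_[q,np.ones(len(q))]@M   # origin, dirs with cam z=1
def onz(c,uv,z):
    o,d=ray(c,uv); return o+d*((z-o[2])/d[:,2])[:,None]
def deep(c,uv,D):
    o,d=ray(c,uv); uv=np.atleast_2d(uv).astype(int); return o+d*D[uv[:,1],uv[:,0]][:,None]
def proj(c,P):
    K=np.array(c['camera_matrix']);k=float(np.ravel(c['k1'])[0])
    M=R.from_rotvec(np.ravel(c['rvec'])).as_matrix();p=np.atleast_2d(P)@M.T+np.ravel(c['tvec'])
    q=p[:,:2]/p[:,2:]; q=q*(1+k*(q**2).sum(1))[:,None]
    return q@K[:2,:2].T+K[:2,2]
def tool():
    s=r.read_state(); return np.array(s['ee_pos']),R.from_quat(s['eef_rot']),s
def plan(P,Rt=None):
    p,q,s=tool(); print('shift units',np.round(q.inv().apply(np.array(P)-p)/.25,4))
    if Rt is not None: print('turn units',np.round((q.inv()*Rt).as_rotvec()/1.5,4))
E
python3 - <<'E'
from h import *
a,_,c=snap('top','top1.png'); b,_,c2=snap('scene','scene1.png')
for x in (c,c2): print(x['camera_matrix'],x['k1'],ray(x,[320,240]))
p,q,s=tool();print(p,q.as_matrix().round(3),s['ft_force'],s['width'],s['time'])
E
```

```text
[[623.47056263   0.         321.80894791]
 [  0.         623.47056263 227.02200045]
 [  0.           0.           1.        ]] -0.17213124236033675 (array([ 0.24082639, -0.29840809,  1.54133052]), array([[ 0.23774765,  0.1303678 , -0.96276792]]))
[[537.89254679   0.         328.49236472]
 [  0.         537.89254679 234.92874502]
 [  0.           0.           1.        ]] -0.1540013485273557 (array([-0.21233989,  0.50526977,  0.62481363]), array([[ 0.71728664, -0.51012712, -0.47498251]]))
[ 0.13737641 -0.60929525  0.18653726] [[-0.     0.22  -0.976]
 [ 0.001 -0.976 -0.22 ]
 [-1.    -0.001  0.   ]] [ 0.53058261 -0.31119123  0.61393876] 0.08683039608564068 0.1
```

View pics/top1.png

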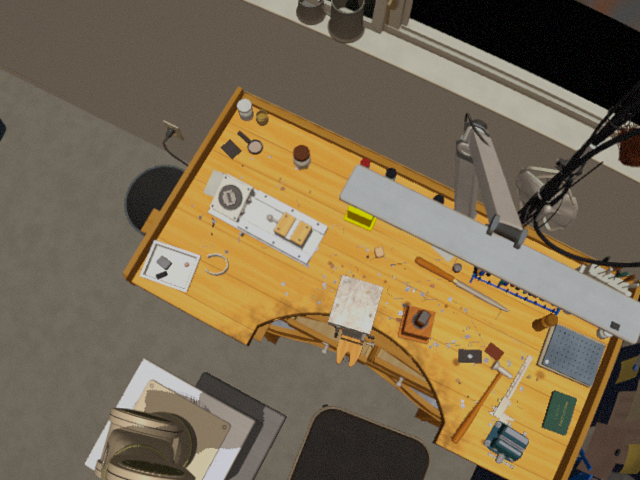

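View pics/scene1.png

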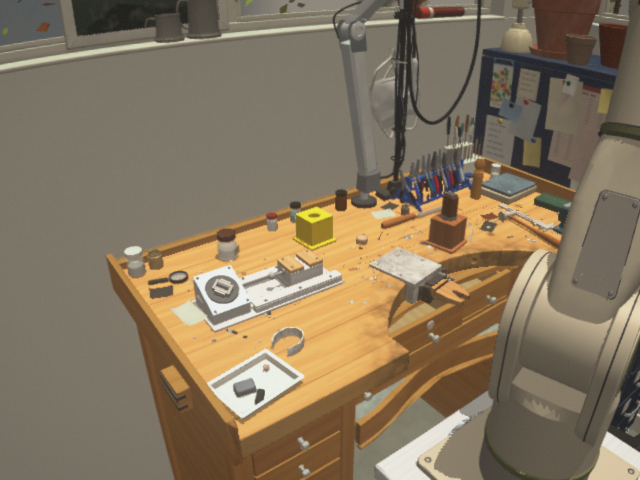

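The top view shows the dock housing and cam at (232,197), its rails running to (325,240), and the saw block with its pale pad at (292,228). The brown wooden stand with the dark-handled driver is at (417,320). The yellow box at (360,215) is the look-alike, so I'll leave it alone. Bystanders are the jar at (302,155), cuff at (217,264), loupe at (255,147) and tan lump at (378,252).

Run:
```python
from h import *
a,D,c=snap('top'); b,D2,c2=snap('scene')
print(proj(c,[[0,0,0],tool()[0]]).round(), proj(c2,[tool()[0]]).round())
for n,uv,z in [('cam',(232,197),.05),('railend',(317,250),.02),('pad',(292,228),.06),('stand',(417,320),.07),('driver',(422,318),.13)]:
    print(n,onz(c,uv,z).round(3),deep(c,uv,D).round(3))
x=cv2.resize(a[150:350,190:450],None,fx=3,fy=3,interpolation=cv2.INTER_CUBIC);cv2.imwrite('pics/c1.png',x)
y=cv2.resize(b[180:330,180:480],None,fx=2.66,fy=2.66,interpolation=cv2.INTER_CUBIC)
cv2.imwrite('pics/c2.png',y)
```

```text
[[168. 443.]
 [434. 526.]] [[661. 209.]]
cam [[0.606 0.155 0.05 ]] [[0.602 0.149 0.069]]
railend [[ 0.59  -0.098  0.02 ]] [[ 0.595 -0.095 -0.004]]
pad [[ 0.602 -0.022  0.06 ]] [[ 0.605 -0.019  0.047]]
stand [[ 0.535 -0.395  0.07 ]] [[ 0.523 -0.391  0.13 ]]
driver [[ 0.533 -0.4    0.13 ]] [[ 0.533 -0.4    0.127]]
```

View pics/c1.png

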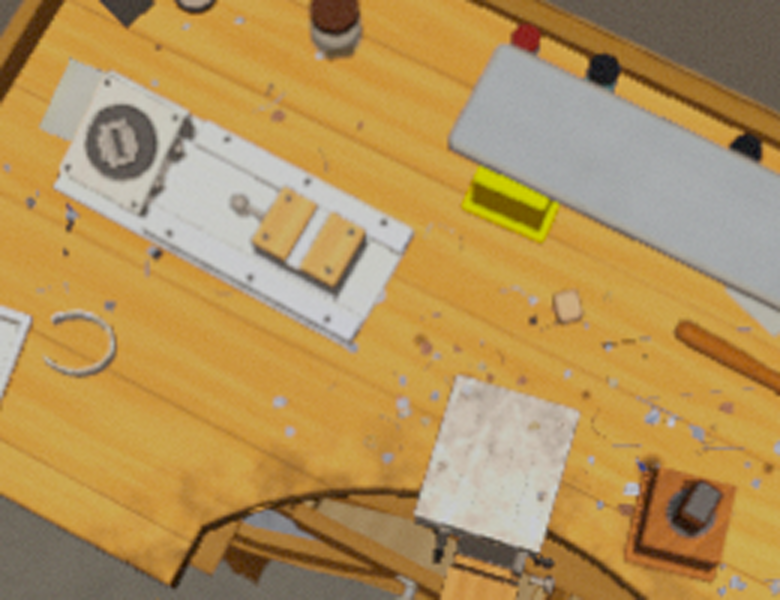

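View pics/c2.png

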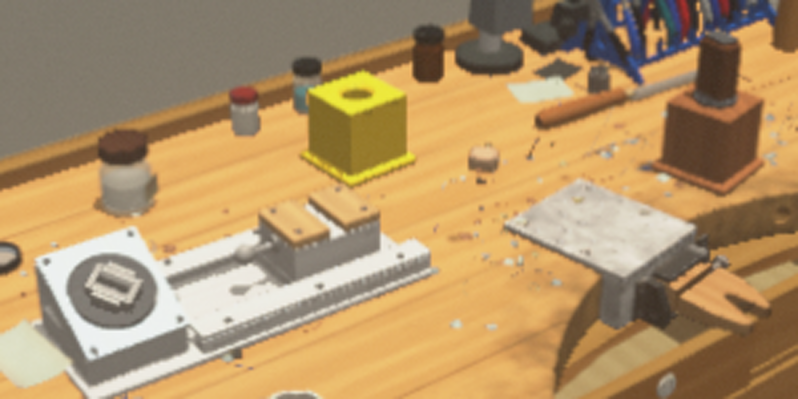

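The brown stand at c1 (685,515) fits the description: wood colour, driver in it. The yellow box at c1 (510,205) is the look-alike, and it is empty. Next I'll compute the dock frame and the first move.

Run:
```python
from h import *
c=vision.get_calibration('top')
f=lambda l:np.array(l)/3+[190,150]
b=onz(c,f([(413,232),(352,345),(58,185)]),.006)[:,:2]; print('base',b)
e=b[2]-b[1]; print('len',np.linalg.norm(e),'yaw',np.arctan2(-e[0],e[1]), np.arctan2(*(b[0]-b[1])[::-1]),np.linalg.norm(b[0]-b[1]))
y=e/np.linalg.norm(e);x=np.array([y[1],-y[0]])
O=b[1]+y*250/1000+x*.058;print('origin',O,x,y)
p=onz(c,f([(287,187),(252,248),(335,288),(364,227)]),.057)[:,:2];print('pad',(p-O)@np.c_[x,y])
h=onz(c,f([(112,72),(188,118)]),.07)[:,:2];print('housingback',(h-O)@np.c_[x,y])
cw=vision.get_calibration('wrist');p,q,s=tool();M=R.from_rotvec(np.ravel(cw['rvec']));o=-M.inv().apply(np.ravel(cw['tvec']))
print('wristcam in tool',q.inv().apply(o-p),(q.inv()*M.inv()).as_matrix().round(3),cw['camera_matrix'][0][0])
yw=np.arctan2(y[1],y[0])
# tool down, tool y along dock x
Y=np.r_[x,0]; X=np.array([0,0,-1.]); 
for sgn in (1,-1):
    plan([*(O-y*.235),.19],R.from_matrix(np.c_[X,sgn*Y,np.cross(X,sgn*Y)]))
```

```text
base [[ 0.65908267 -0.09233438]
 [ 0.54694751 -0.09250785]
 [ 0.55452894  0.2012215 ]]
len 0.29382718055161555 yaw -0.02580519054011287 0.0015470403021835357 0.1121352921050478
origin [0.61137879 0.15591238] [ 0.99966706 -0.02580233] [0.02580233 0.99966706]
pad [[ 0.02380718 -0.14298407]
 [-0.03631491 -0.14416493]
 [-0.03281857 -0.22125202]
 [ 0.02448345 -0.21645413]]
housingback [[ 0.03750718  0.03606775]
 [ 0.03302997 -0.04227992]]
wristcam in tool [-1.97481796e-01 -1.09963306e-04 -7.44982936e-02] [[-0.    -0.273  0.962]
 [ 1.    -0.     0.   ]
 [ 0.     0.962  0.273]] 343.3830456433141
shift units [-0.0115 -1.658  -2.2924]
turn units [-8.821e-01 -4.000e-04  5.000e-04]
shift units [-0.0115 -1.658  -2.2924]
turn units [1.2123e+00 5.0000e-04 4.0000e-04]
```

```bash
python3 -m pendant '-0.25 -0.235 -0.86 0 0 0;-0.25 -0.235 -0.86 0 0 0;-0.25 -0.235 -0.86 0 0 0;-0.25 -0.235 -0.86 0 0 0;-0.25 -0.235 -0.86 0 0 0' ; python3 -m pendant '0 -0.235 -0.86 0 0 0;0 -0.235 -0.86 0 0 0;0 -0.235 -0.86 0 0 0;0 -0.235 -0.86 0 0 0;0 -0.235 -0.86 0 0 0;0 -0.235 -0.86 0 0 0'
python3 - <<'E'
from h import *
a,D,c=snap('top'); 
print('lamp',deep(c,[(360,180),(450,230),(600,310)],D).round(2))
a,D,c=snap('wrist','w1.png');p,q,s=tool();print(p,s['joint_positions'],s['time'])
E
```

```text
time: 0.7
ee_pos: [0.3382, -0.5026, 0.2509]
eef_rot: [0.703, 0.08, -0.702, 0.08]
ft_force: [0.1, -0.6, -0.1]
width: 0.087
time: 1.3
ee_pos: [0.5347, -0.3964, 0.2487]
eef_rot: [0.703, 0.081, -0.702, 0.08]
ft_force: [-0.8, -0.9, -0.4]
width: 0.087
lamp [[ 0.55 -0.2   0.72]
 [ 0.54 -0.34  0.72]
 [ 0.53 -0.57  0.73]]
[ 0.5310239  -0.40044386  0.24931154] [ 0.77001751  0.41750982 -0.27907948  1.22761821  0.11244384  1.51203291
 -0.84124889] 1.4
```

View pics/w1.png

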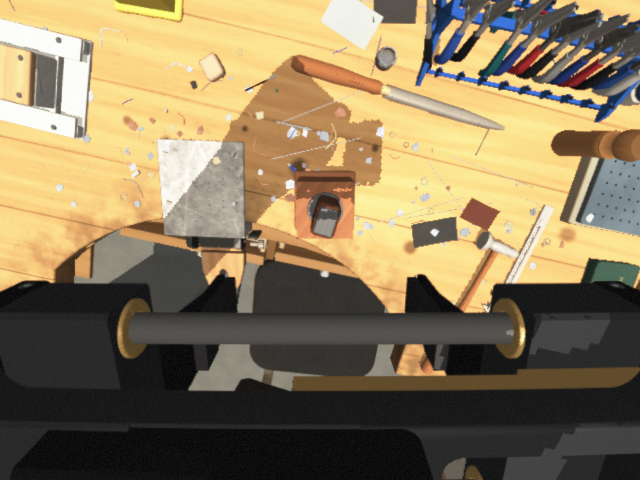

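The wrist view shows the stand top spanning about (295–355, 172–240) with the driver in it. I'll push the block first, using shut fingers from behind with tool y along the rails.

Run:
```python
from h import *
O=np.array([.6114,.1559]);y=np.array([.0258,.99967]);x=np.array([y[1],-y[0]])
Y=-np.r_[y,0];X=np.array([0,0,-1.])
plan([*(O-y*.258),.15],R.from_matrix(np.c_[X,Y,np.cross(X,Y)]))
```

```text
shift units [ 0.3971 -1.0991 -0.5513]
turn units [1.655e-01 5.000e-04 1.000e-04]
```

```bash
python3 -m pendant '0 -0.55 -0.28 0 0 0;0 -0.55 -0.28 0 0 0;0 -0.55 -0.28 0 0 0;0 -0.55 -0.28 0 0 0' -1 20; python3 -m pendant '0.397 -0.55 -0.27 0.1655 0 0;0.397 -0.55 -0.27 0.1655 0 0;0.397 -0.55 -0.27 0.1655 0 0;0.397 -0.55 -0.27 0.1655 0 0;0.397 -0.55 -0.27 0.1655 0 0;0.397 -0.55 -0.27 0.1655 0 0'
python3 - <<'E'
from h import *
a,D,c=snap('wrist','w2.png');p,q,s=tool();print(p,s['joint_positions'],s['time'])
E
```

```text
time: 1.8
ee_pos: [0.5706, -0.2444, 0.2507]
eef_rot: [0.703, 0.082, -0.702, 0.08]
ft_force: [0.5, 0.0, 0.7]
width: 0.0625
time: 2.4
ee_pos: [0.6042, -0.1035, 0.1505]
eef_rot: [-0.707, 0.01, 0.707, 0.009]
ft_force: [-0.2, -0.8, 0.0]
width: 0.0151
[ 0.60454773 -0.10453645  0.15106185] [ 0.40545014  0.35543145 -0.39116998  1.52705119  0.14010095  1.28608876
 -1.60284144] 2.45
```

View pics/w2.png

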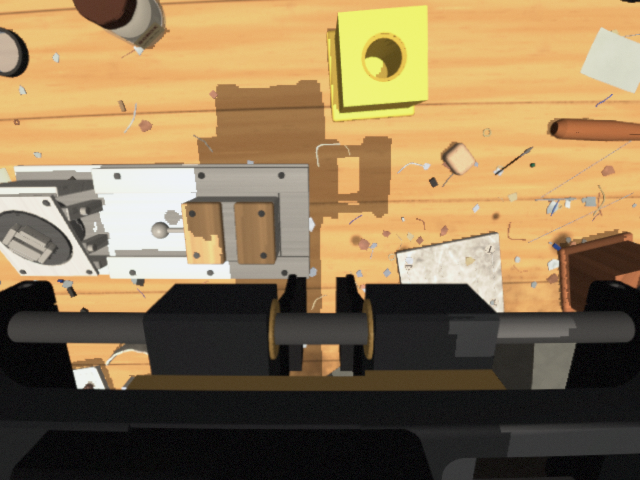

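The wrist view shows the rails between rows 165 and 277, ending at column 309, with the block's pad at (185–275, 203–263). I'll refine the dock frame from the rail edges.

Run:
```python
from h import *
im=cv2.imread('pics/w2.png');c=vision.get_calibration('wrist')
P=onz(c,[(308,165),(309,277),(30,166),(108,277)],.023)[:,:2];print('rails',P.round(4),np.linalg.norm(P[0]-P[1]))
B=onz(c,[(308,165),(309,277)],.006)[:,:2];print(B.round(4))
Q=onz(c,[(185,203),(187,263),(275,203),(274,263)],.057)[:,:2];print('pad',Q.round(4))
print('ball',onz(c,(160,230),.04))
e=P[3]-P[1];e2=P[2]-P[0];print(-e[0]/e[1],-e2[0]/e2[1])
```

```text
rails [[ 0.6598 -0.0945]
 [ 0.5484 -0.0912]
 [ 0.6681  0.1691]
 [ 0.5541  0.1154]] 0.1114618255368476
[[ 0.6588 -0.0939]
 [ 0.5416 -0.0904]]
pad [[ 0.6332  0.0112]
 [ 0.5787  0.0169]
 [ 0.6307 -0.0662]
 [ 0.5764 -0.0618]]
ball [[0.60598364 0.04500171 0.04      ]]
-0.02770184760912496 -0.03158958192016952
```

```bash
python3 -m pendant '0.485 0 0 0 0 0;0.485 0 0 0 0 0;0.485 0 0 0 0 0;0.485 0 0 0 0 0'; python3 -m pendant '0 -0.08 0 0 0 0;0 -0.14 0 0 0 0;0 -0.2 0 0 0 0;0 -0.26 0 0 0 0;0 -0.32 0 0 0 0;0 -0.37 0 0 0 0;0 -0.41 0 0 0 0;0 -0.43 0 0 0 0'; python3 -m pendant '0 -0.01 0 0 0 0;0 -0.02 0 0 0 0;0 -0.03 0 0 0 0'
```

```text
time: 2.85
ee_pos: [0.6023, -0.1045, 0.0265]
eef_rot: [-0.705, 0.011, 0.709, 0.01]
ft_force: [-0.2, -0.6, 0.2]
width: 0.0007
time: 3.65
ee_pos: [0.6076, 0.0069, 0.0292]
eef_rot: [-0.707, 0.009, 0.707, 0.009]
ft_force: [0.3, 0.2, 0.1]
width: 0.0008
time: 3.95
ee_pos: [0.6078, 0.0124, 0.0292]
eef_rot: [-0.707, 0.01, 0.707, 0.01]
ft_force: [0.1, -0.7, -0.2]
width: 0.0
```

```bash
for i in 1 2 3; do python3 -m pendant '0 -0.004 0 0 0 0;0 -0.008 0 0 0 0;0 -0.008 0 0 0 0' | grep -E 'ee_pos|force'; done
```

```text
ee_pos: [0.6079, 0.0149, 0.0292]
ft_force: [-0.2, 0.2, -0.9]
ee_pos: [0.6079, 0.0172, 0.0292]
ft_force: [1.0, -0.1, 0.2]
ee_pos: [0.608, 0.0192, 0.0293]
ft_force: [-0.5, -1.2, -0.5]
```

```bash
for i in 1 2 3; do python3 -m pendant '0 -0.003 0 0 0 0;0 -0.006 0 0 0 0;0 -0.006 0 0 0 0' | grep -E 'ee_pos|force'; done
```

```text
ee_pos: [0.608, 0.0207, 0.0292]
ft_force: [0.0, 0.7, -0.2]
ee_pos: [0.608, 0.0221, 0.0292]
ft_force: [0.1, 0.2, -0.8]
ee_pos: [0.6081, 0.0237, 0.0292]
ft_force: [0.5, 0.0, 0.9]
```

Run:
```python
from h import *
a,D,c=snap('wrist','w3.png');p,q,s=tool();print(p,s['time'])
cv2.imwrite('pics/w3c.png',cv2.resize(a[100:320,0:400],None,fx=2,fy=2))
```

```text
[0.60805654 0.02356234 0.02923535] 5.8
```

View pics/w3c.png

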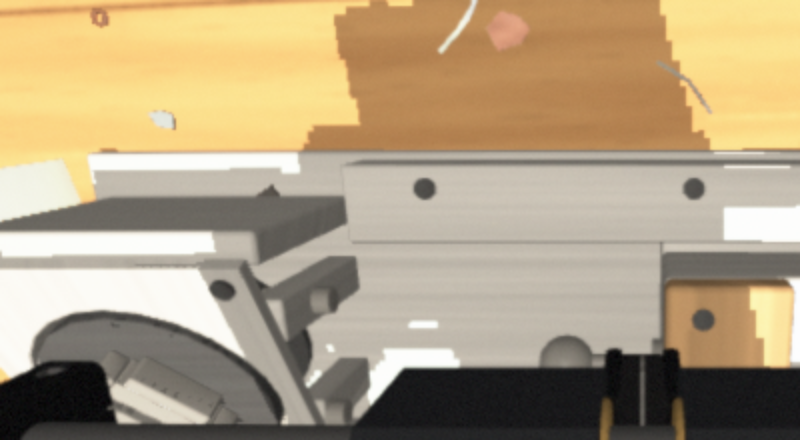

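Run:
```python
from h import *
a,D,c=snap('wrist');p,q,s=tool()
print(p,proj(c,[p,p+[0,0,.03]]).round(1))
for uv in [(310,280),(330,280),(321,278),(306,290),(335,290),(282,272),(350,262),(350,230),(200,200),(120,215),(325,170)]: print(uv,D[uv[1],uv[0]],deep(c,uv,D).round(4))
b,D2,c2=snap('scene'); print(proj(c2,[p]).round())
u,v=proj(c2,[p])[0].astype(int)
cv2.imwrite('pics/s3.png',cv2.resize(b[v-110:v+90,u-150:u+150],None,fx=2.66,fy=2.66))
```

```text
[0.60806783 0.02347912 0.02921544] [[320.9 269.3]
 [321.  289.4]]
(310, 280) 0.16604902 [[0.6189 0.0285 0.0722]]
(330, 280) 0.16971824 [[0.6172 0.0188 0.0688]]
(321, 278) 0.17259178 [[0.6172 0.0232 0.0658]]
(306, 290) 0.15618105 [[0.6184 0.03   0.0826]]
(335, 290) 0.15417874 [[0.6188 0.0169 0.0845]]
(282, 272) 0.194942 [[0.6126 0.0455 0.0441]]
(350, 262) 0.17826158 [[0.6227 0.008  0.0583]]
(350, 230) 0.2036702 [[0.6324 0.0056 0.0291]]
(200, 200) 0.20419727 [[0.6519 0.0945 0.0236]]
(120, 215) 0.16584687 [[0.6518 0.1204 0.0637]]
(325, 170) 0.22335704 [[ 0.6656  0.0193 -0.0007]]
[[281. 276.]]
```

View pics/s3.png

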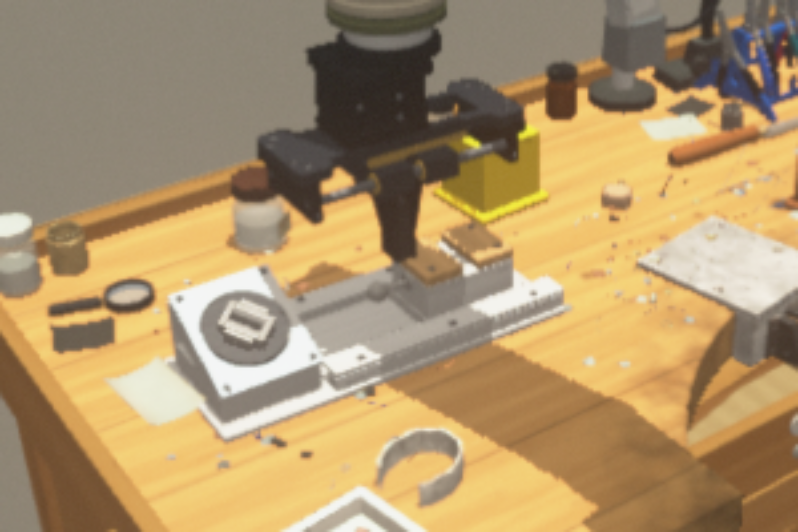

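Run:
```python
from h import *
a,D,c=snap('wrist');p,q,s=tool(); print(r.grasp_offset)
for u in (312,331):
  for v in range(264,300,3):
    P=deep(c,(u,v),D)[0]; print(u,v,a[v,u],D[v,u].round(4),q.inv().apply(P-p).round(4))
b,D2,c2=snap('scene');u,v=proj(c2,[p])[0].astype(int)
for dv in range(-40,12,4): print(dv,b[v+dv,u],deep(c2,(u,v+dv),D2).round(4))
```

```text
0.0187
312 264 [168 181 187] 0.2343 [ 0.0236 -0.006   0.005 ]
312 267 [168 181 187] 0.2345 [ 0.0232 -0.006   0.0071]
312 270 [164 176 184] 0.2359 [ 0.0239 -0.006   0.0095]
312 273 [167 180 187] 0.237 [ 0.0244 -0.0061  0.0119]
312 276 [149 161 167] 0.2354 [ 0.0223 -0.006   0.0133]
312 279 [20 20 21] 0.1723 [-0.037  -0.0044 -0.0088]
312 282 [22 20 21] 0.1675 [-0.0418 -0.0043 -0.0092]
312 285 [23 19 21] 0.1636 [-0.0459 -0.0042 -0.0093]
312 288 [19 18 17] 0.1603 [-0.0494 -0.0041 -0.0093]
312 291 [21 21 22] 0.1571 [-0.0527 -0.004  -0.0093]
312 294 [19 16 20] 0.1537 [-0.0561 -0.004  -0.0094]
312 297 [22 20 23] 0.1512 [-0.0588 -0.0039 -0.0092]
331 264 [ 79  92 103] 0.1866 [-0.0215  0.0055 -0.0112]
331 267 [71 85 99] 0.1865 [-0.022   0.0055 -0.0096]
331 270 [68 84 98] 0.1864 [-0.0225  0.0055 -0.0081]
331 273 [ 71  87 101] 0.1848 [-0.0244  0.0055 -0.0071]
331 276 [58 63 67] 0.1716 [-0.0373  0.0051 -0.0105]
331 279 [16 15 13] 0.1669 [-0.0421  0.0049 -0.0108]
331 282 [19 15 18] 0.1634 [-0.0457  0.0048 -0.0108]
331 285 [17 17 19] 0.1631 [-0.0463  0.0048 -0.0095]
331 288 [16 17 19] 0.1601 [-0.0495  0.0047 -0.0094]
331 291 [20 17 21] 0.1569 [-0.0529  0.0046 -0.0094]
331 294 [19 16 19] 0.1547 [-0.0553  0.0046 -0.009 ]
331 297 [19 17 18] 0.1507 [-0.0593  0.0045 -0.0094]
-40 [45 51 64] [[0.5731 0.0404 0.1436]]
-36 [49 58 70] [[0.6057 0.0217 0.1148]]
-32 [42 51 66] [[0.5961 0.0277 0.1119]]
-28 [42 53 67] [[0.5987 0.0267 0.1013]]
-24 [43 53 67] [[0.5983 0.0274 0.0925]]
-20 [45 55 71] [[0.5965 0.029  0.0847]]
-16 [46 57 71] [[0.5989 0.0281 0.0739]]
-12 [61 77 94] [[0.6157 0.0187 0.0531]]
-8 [105 114 122] [[0.6164 0.0188 0.0431]]
-4 [118 128 138] [[0.6027 0.0273 0.0433]]
0 [116 124 132] [[0.6198 0.0178 0.0214]]
4 [110 119 127] [[0.6194 0.0186 0.0119]]
8 [152 164 172] [[0.6129 0.0229 0.0069]]
```

The wrist and scene depth agree: the real fingertips end about 34 mm short of the reported TCP, at z≈0.065. So the fingers passed over the block without touching it, and everything is still where it was. From here I'll take the tip as tool x = -0.034. I'll go back and push again lower.

```bash
python3 -m pendant '-0.05 0.1 0 0 0 0;-0.05 0.3 0 0 0 0;-0.05 0.52 0 0 0 0;-0.05 0.52 0 0 0 0;-0.05 0.52 0 0 0 0' | grep ee; python3 -m pendant '0.186 0 0 0 0 0;0.186 0 0 0 0 0;0.186 0 0 0 0 0' | grep -E 'ee|force'; python3 -m pendant '0 -0.06 0 0 0 0;0 -0.12 0 0 0 0;0 -0.18 0 0 0 0;0 -0.24 0 0 0 0;0 -0.3 0 0 0 0;0 -0.36 0 0 0 0;0 -0.4 0 0 0 0;0 -0.42 0 0 0 0'|grep -E 'ee|force'
python3 - <<'E'
from h import *
a,D,c=snap('wrist');p,q,s=tool();print(p,s['ft_force'],s['time'])
for uv in [(300,262),(311,290),(330,290)]: print(a[uv[1],uv[0]],deep(c,uv,D).round(4))
h=cv2.cvtColor(a,cv2.COLOR_BGR2HSV);m=cv2.inRange(h,(8,70,60),(25,255,255));m[:205]=0;m[268:]=0;m[:,380:]=0
ys,xs=np.nonzero(m);print(xs.min(),xs.max())
for v in (215,235,255): 
  for u in range(120,312,12): 
    P=deep(c,(u,v),D)[0]; print(u,v,P.round(3),end=' ') if P[2]>.03 else 0
  print()
E
```

```text
ee_pos: [0.6043, -0.1089, 0.0416]
eef_rot: [-0.707, 0.011, 0.707, 0.011]
ee_pos: [0.6041, -0.1045, -0.0048]
eef_rot: [-0.706, 0.008, 0.708, 0.009]
ft_force: [0.7, -0.6, 0.2]
ee_pos: [0.6074, 0.0001, -0.0048]
eef_rot: [-0.707, 0.009, 0.707, 0.009]
ft_force: [0.1, -1.9, 0.7]
[ 6.07374941e-01  3.63785872e-04 -4.80174425e-03] [0.45658813 0.77021952 0.16885148] 7.65
[83 89 93] [[0.6226 0.0106 0.0242]]
[20 21 23] [[0.6167 0.0044 0.0465]]
[20 18 20] [[ 0.6167 -0.0043  0.0472]]
115 296


144 255 [0.633 0.084 0.038] 156 255 [0.632 0.078 0.037] 168 255 [0.633 0.072 0.038] 180 255 [0.632 0.067 0.037] 192 255 [0.632 0.061 0.039] 204 255 [0.632 0.055 0.039] 216 255 [0.632 0.049 0.038] 228 255 [0.632 0.044 0.037] 240 255 [0.632 0.038 0.039] 252 255 [0.632 0.032 0.04 ] 264 255 [0.632 0.026 0.039] 276 255 [0.632 0.021 0.04 ] 288 255 [ 0.682 -0.002  0.193]
```

```bash
python3 -m pendant '0 -0.01 0 0 0 0;0 -0.02 0 0 0 0;0 -0.03 0 0 0 0;0 -0.04 0 0 0 0;0 -0.05 0 0 0 0;0 -0.06 0 0 0 0;0 -0.068 0 0 0 0;0 -0.068 0 0 0 0'|grep -E 'ee|force';for i in 1 2 3 4; do python3 -m pendant '0 -0.003 0 0 0 0;0 -0.006 0 0 0 0' | grep -E 'ee_pos|force'; done
```

```text
ee_pos: [0.6079, 0.016, -0.0047]
eef_rot: [0.707, -0.009, -0.707, -0.009]
ft_force: [0.5, -0.1, -0.1]
ee_pos: [0.6079, 0.0168, -0.0047]
ft_force: [-0.2, -0.4, -0.8]
ee_pos: [0.608, 0.0184, -0.0047]
ft_force: [-0.0, -1.2, -0.0]
ee_pos: [0.608, 0.02, -0.0048]
ft_force: [0.6, -1.4, 0.1]
ee_pos: [0.608, 0.0215, -0.0048]
ft_force: [-0.5, -0.9, 0.5]
```

```bash
for i in 1 2 3 4 5; do python3 -m pendant '0 -0.003 0 0 0 0;0 -0.005 0 0 0 0' | grep -E 'ee_pos|force'; done
```

```text
ee_pos: [0.608, 0.0228, -0.0048]
ft_force: [-0.3, -2.1, 0.4]
ee_pos: [0.608, 0.0231, -0.0048]
ft_force: [-0.5, -4.6, 0.6]
ee_pos: [0.608, 0.0239, -0.0048]
ft_force: [0.1, -6.3, 1.7]
ee_pos: [0.608, 0.025, -0.0048]
ft_force: [-0.8, -6.0, 1.3]
ee_pos: [0.6081, 0.0261, -0.0048]
ft_force: [-0.6, -6.1, 1.3]
```

```bash
python3 -m pendant '0 0.004 0 0 0 0;0 0.008 0 0 0 0;0 0.012 0 0 0 0;0 0.016 0 0 0 0;0 0.022 0 0 0 0;0 0.04 0 0 0 0;0 0.1 0 0 0 0;0 0.1 0 0 0 0'|grep -E 'ee|force'; python3 -m pendant '-0.2 0 0 0 0 0;-0.4 0 0 0 0 0;-0.6 0 0 0 0 0;-0.6 -0.2 0.1 0 0 0;-0.6 -0.4 0.2 0 0 0;-0.6 -0.6 0.24 0 0 0;-0.6 -0.64 0.24 0 0 0;-0.6 -0.64 0.24 0 0 0' 1|grep -E 'ee|force'
python3 - <<'E'
from h import *
a,D,c=snap('wrist','w4.png');p,q,s=tool();print(p,s['joint_positions'],s['time']); np.save('w4d.npy',D); np.save('w4c.npy',c,allow_pickle=True)
print(proj(c,[[.611,.157,.05]]))
E
```

```text
ee_pos: [0.6076, -0.0005, -0.0049]
eef_rot: [0.707, -0.011, -0.707, -0.01]
ft_force: [0.3, -0.2, -1.0]
ee_pos: [0.5505, 0.1689, 0.1457]
eef_rot: [0.707, -0.007, -0.707, -0.008]
ft_force: [0.7, -0.7, -0.2]
[0.55136041 0.16593865 0.14541449] [ 0.06612687  0.29577056 -0.52290483  1.63009627  0.1533757   1.25640786
 -2.07970677] 11.9
[[333.7476062 160.2416516]]
```

View pics/w4.png

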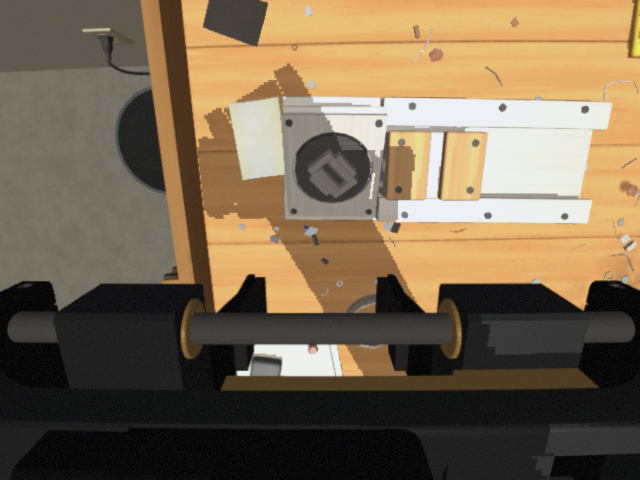

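The block is at the stops, with its pad starting at column 387 and the housing edge at about 378. The disc is centred at about (333,168), with the slot running diagonally. I'll measure the disc plane and the slot.

Run:
```python
from h import *
im=cv2.imread('pics/w4.png');D=np.load('w4d.npy');c=np.load('w4c.npy',allow_pickle=True).item()
g=cv2.cvtColor(im,cv2.COLOR_BGR2GRAY)
v,u=np.mgrid[125:212,290:376]; uv=np.c_[u.ravel(),v.ravel()]
# dark disc mask
m=(g<75).astype(np.uint8);m[:,:288]=0;m[:,378:]=0;m[:120]=0;m[:][215:]=0
cs,_=cv2.findContours(m,cv2.RETR_EXTERNAL,cv2.CHAIN_APPROX_NONE);k=max(cs,key=cv2.contourArea);e=cv2.fitEllipse(cv2.convexHull(k));print('disc ellipse',e)
P=deep(c,uv,D);ok=(((uv-e[0])**2).sum(1)>26**2)&(((uv-e[0])**2).sum(1)<33**2);Q=P[ok];cen=Q.mean(0)
n=np.linalg.svd(Q-cen)[2][2];n*=np.sign(n[2]);print('disc n',n,'tilt',np.degrees(np.arccos(n[2])),'yaw',np.arctan2(n[1],n[0]),'rms',((Q-cen)@n).std())
ok2=(((uv-e[0])**2).sum(1)<30**2)
h=((P-cen)@n);H=h.reshape(v.shape)
print('boss height',np.percentile(h[((uv-e[0])**2).sum(1)<20**2],[5,50,80,95]))
o,d=ray(c,e[0]);C=o+d*((cen-o)@n/(d@n))[:,None];print('disc centre',C)
x=cv2.resize(im[118:222,280:384],(600,600),interpolation=cv2.INTER_CUBIC)
y=cv2.applyColorMap(np.uint8(np.clip((H+.012)/.024,0,1)*255),2);y=cv2.resize(y,(200,200))
out=np.hstack([x,np.vstack([y,np.zeros((400,200,3),np.uint8)])]);cv2.imwrite('pics/w4c.png',out)
np.savez('cam.npz',n=n,cen=cen,C=C)
```

```text
disc ellipse ((331.9622497558594, 166.92929077148438), (69.3171157836914, 76.1784896850586), 87.72074890136719)
disc n [-0.63334562  0.02323459  0.77352019] tilt 39.32894032786294 yaw 3.104923622120317 rms 0.011657052798140333
boss height [-0.00454087  0.00497152  0.00746815  0.0095263 ]
disc centre [[0.60601174 0.15875656 0.05696238]]
```

View pics/w4c.png

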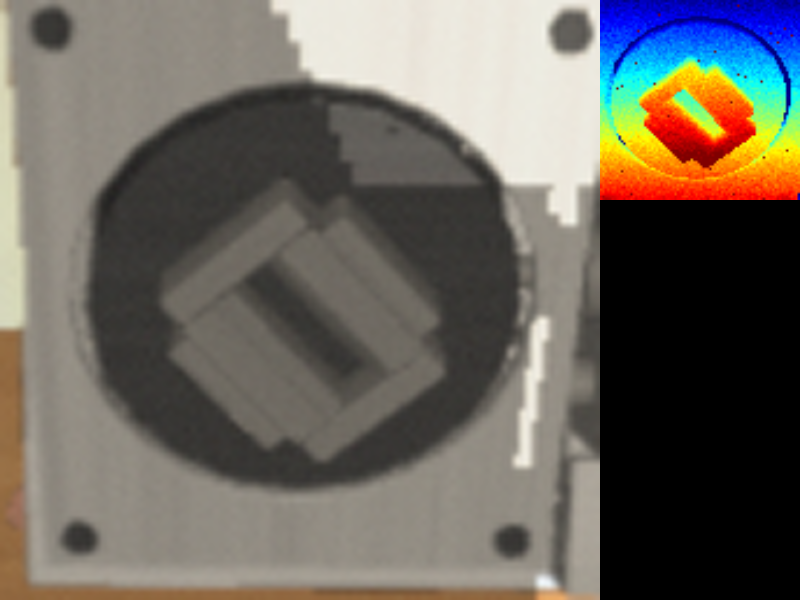

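Run:
```python
from h import *
D=np.load('w4d.npy');c=np.load('w4c.npy',allow_pickle=True).item()
v,u=np.mgrid[125:212,290:376]; uv=np.c_[u.ravel(),v.ravel()];P=deep(c,uv,D);e=np.array([331.96,166.93])
def fit(Q):
    for _ in range(8):
        cen=Q.mean(0);n=np.linalg.svd(Q-cen)[2][2];n*=np.sign(n[2]);h=(Q-cen)@n;Q=Q[abs(h)<max(2*np.median(abs(h)),.001)]
    return cen,n,len(Q)
rr=np.hypot(*(uv-e).T);z=D[uv[:,1],uv[:,0]]>0.1
# disc: ring outside the boss
cen,n,k=fit(P[(rr>24)&(rr<32)&z]);print('disc',cen,n,k,'tilt',np.degrees(np.arccos(n[2])),'yaw of n',np.arctan2(n[1],n[0]))
h=(P-cen)@n
t=(rr<24)&(h>.003)&(h<.02)&z;print('boss pix',t.sum(),'h',np.percentile(h[t],[10,50,75,90,97]),'centre',P[t].mean(0))
hb=np.percentile(h[t],85)
# text tilt: 25deg, use nominal axis with dock yaw -.029
y=np.array([.029,.9996,0]);x=np.array([.9996,-.029,0]);a=np.radians(25);n0=np.array([0,0,1])*np.cos(a)-x*np.sin(a)
print('n0',n0)
def cast(px,h0):
    o,d=ray(c,px);return o+d*(((cen-o)@n0+h0)/(d@n0))[:,None]
f=lambda l:np.array(l,float)*104/600+[280,118]
print('disc centre',cast(e,0))
S=cast(f([(235,295),(340,405),(275,250),(385,370),(309,330),(305,327)]),hb)
ex=np.cross(y,n0)  # in-plane, approx dock x up the slope
B=np.c_[ex,y]
print('hb',hb,'slot mouth centres',S[4],S[5])
for i in (0,2):
    w=(S[i+1]-S[i])@B;print('slot angle from slope-x toward y',np.arctan2(w[1],w[0]), np.linalg.norm(w))
b=cast(f([(165,310),(285,185),(443,365),(320,460)]),hb);print('boss corners',(b@B).round(4),b.mean(0))
```

```text
disc [0.61185693 0.15964614 0.05811689] [-0.41228375  0.01135312  0.91098475] 931 tilt 24.358206470273966 yaw of n 3.1140624627703457
boss pix 1187 h [0.00561189 0.00849805 0.00904922 0.00946281 0.00984772] centre [0.60284233 0.15945916 0.06286714]
n0 [-0.42244921  0.01225593  0.90630779]
disc centre [[0.60590526 0.15871145 0.05535534]]
hb 0.009309183054827875 slot mouth centres [0.59982304 0.15771772 0.06280527] [0.60026567 0.15827806 0.06300401]
slot angle from slope-x toward y -2.428598148688503 0.023258333417931824
slot angle from slope-x toward y -2.4329363060500113 0.024544056297172764
boss corners [[0.5688 0.1951]
 [0.5876 0.1789]
 [0.5604 0.1559]
 [0.5441 0.1728]] [0.59931988 0.15835877 0.06256206]
```

Slot mouth centre is about (0.601, 0.1585, 0.0635). The axis tilt of 24.4° agrees with the text's 25°, and the slot lies at +0.711 rad from the slope's x. To turn it clockwise with the last joint inside its range, tool y has to start at an angle of about 2.28. Next, the driver.

```bash
python3 -m pendant '-0.4 0.2 0 0 0 0;-0.42 0.4 0 -0.1 0 0;-0.42 0.6 0 -0.2 0 0;-0.42 0.8 0 -0.3 0 0;-0.42 0.98 0 -0.4 0 0;-0.42 0.98 0 -0.5 0 0;-0.42 0.98 0 -0.6 0 0' 1 |grep -E 'time|ee|force'
cat >> h.py <<'E'
def down(th):
    Y=np.array([np.cos(th),np.sin(th),0]);X=np.array([0,0,-1.]);return R.from_matrix(np.c_[X,Y,np.cross(X,Y)])
E
python3 - <<'E'
from h import *
p,q,s=tool();print(p,s['joint_positions'][6]);plan([.533,-.40,.25],down(.5));plan([.533,-.40,.25],down(1.5))
E
```

```text
time: 12.6
ee_pos: [0.5445, -0.0894, 0.2505]
eef_rot: [-0.651, -0.274, 0.652, -0.276]
ft_force: [0.5, 0.8, -0.5]
[ 0.54448775 -0.08944251  0.25047409] -0.7493750843508155
shift units [0.0053 0.8327 0.9229]
turn units [-8.473e-01  1.900e-03 -3.000e-04]
shift units [0.0053 0.8327 0.9229]
turn units [-1.514e+00  2.100e-03  8.000e-04]
```

```bash
python3 -m pendant '0.0 0.13 0.14 -0.1 0 0;0 0.26 0.28 -0.2 0 0;0 0.4 0.44 -0.3 0 0;0 0.54 0.6 -0.4 0 0;0 0.68 0.76 -0.5 0 0;0 0.833 0.923 -0.6 0 0;0 0.833 0.923 -0.7 0 0;0 0.833 0.923 -0.8 0 0' |grep -E 'time|force'
python3 - <<'E'
from h import *
plan([.533,-.40,.22],down(1.5))
E
```

```text
time: 13.4
ft_force: [0.8, -0.8, 0.4]
shift units [0.1152 0.0006 0.0087]
turn units [-0.7307 -0.0009  0.0015]
```

```bash
python3 -m pendant '0.1 0 0 -0.1 0 0;0.115 0 0 -0.2 0 0;0.115 0 0 -0.3 0 0;0.115 0 0 -0.4 0 0;0.115 0 0 -0.5 0 0;0.115 0 0 -0.6 0 0;0.115 0 0.01 -0.7 0 0;0.115 0 0.01 -0.73 0 0' |grep -E 'time|force'
python3 - <<'E'
from h import *
a,D,c=snap('wrist','w5.png');p,q,s=tool();print(p,s['joint_positions'],np.arctan2(*q.as_matrix()[1::-1,1]));np.save('w5d.npy',D); np.save('w5c.npy',c,allow_pickle=True)
u,v=proj(c,[[.533,-.40,.13]])[0].astype(int);print(u,v)
u0,v0=max(u-60,0),max(v-60,0);print(u0,v0)
cv2.imwrite('pics/w5c.png',cv2.resize(a[v0:v0+120,u0:u0+120],(600,600),interpolation=cv2.INTER_CUBIC))
E
```

```text
time: 14.2
ft_force: [-0.5, -0.4, 0.8]
[ 0.53500031 -0.39569968  0.22111175] [ 0.95202406  0.46590894 -0.56132314  1.26323696  0.24312758  1.47926799
  1.92153815] 1.504160409075837
315 231
255 171
```

View pics/w5c.png

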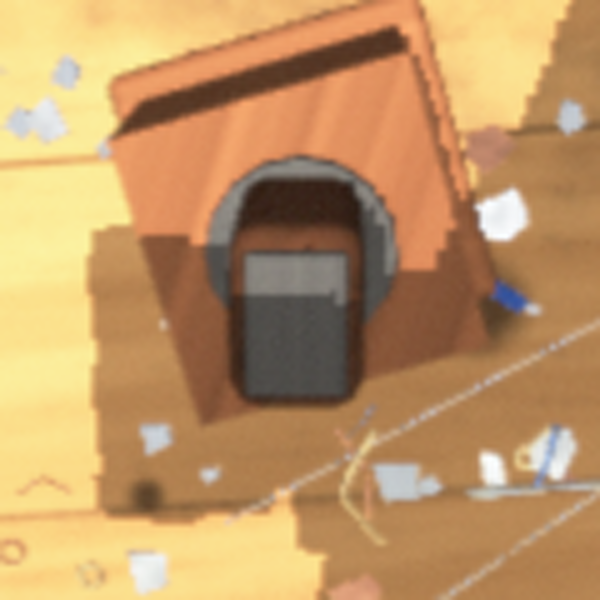

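The crop shows the driver's cap at (245–348, 252–398), square to the image, so the handle flats lie across tool y. The flange is centred at about (302,252).

Run:
```python
from h import *
D=np.load('w5d.npy');c=np.load('w5c.npy',allow_pickle=True).item()
f=lambda x,y:(255+x/5,171+y/5)
print('cap depth',deep(c,[f(296,x) for x in(270,300,330,370)],D).round(4))
print('stand top depth',deep(c,[f(170,200),f(420,200),f(300,120)],D).round(4))
print('cap',onz(c,f(296,325),.132),'flange',onz(c,f(302,252),.075))
K=[f(245,252),f(348,252),f(348,398),f(245,398)];P=onz(c,K,.132);print(P.round(4),np.linalg.norm(np.diff(P,axis=0),axis=1))
st=onz(c,[f(110,135),f(400,45),f(488,340),f(205,422)],.07);print('stand corners',st.round(4),st.mean(0))
# wrist frames: current TCP as plan
```

```text
cap depth [[ 0.5271 -0.401   0.132 ]
 [ 0.5322 -0.4014  0.1327]
 [ 0.5381 -0.4018  0.1307]
 [ 0.5448 -0.4023  0.1325]]
stand top depth [[ 0.5248 -0.428   0.071 ]
 [ 0.5286 -0.3767  0.0693]
 [ 0.5102 -0.4002  0.0707]]
cap [[ 0.53684047 -0.40172747  0.132     ]] flange [[ 0.53667044 -0.40157978  0.075     ]]
[[ 0.5234 -0.4095  0.132 ]
 [ 0.5246 -0.3919  0.132 ]
 [ 0.5506 -0.3936  0.132 ]
 [ 0.5494 -0.4116  0.132 ]] [0.01759438 0.02612936 0.01801885]
stand corners [[ 0.5108 -0.4391  0.07  ]
 [ 0.4966 -0.3791  0.07  ]
 [ 0.5593 -0.364   0.07  ]
 [ 0.5735 -0.425   0.07  ]] [ 0.5350357  -0.40179376  0.07      ]
```

Run:
```python
from h import *
plan([.5368,-.4016,.049],down(1.504))
```

```text
shift units [ 0.6884 -0.0228  0.0093]
turn units [ 0.0001 -0.0005  0.0002]
```

```bash
python3 -m pendant '0.15 -0.023 0.009 0 0 0;0.33 -0.023 0.009 0 0 0;0.5 -0.023 0.009 0 0 0;0.6 -0.023 0.009 0 0 0;0.688 -0.023 0.009 0 0 0;0.688 -0.023 0.009 0 0 0;0.688 -0.023 0.009 0 0 0' 1; python3 -m pendant '0 0 0 0 0 0;0 0 0 0 0 0;0 0 0 0 0 0;0 0 0 0 0 0;0 0 0 0 0 0;0 0 0 0 0 0;0 0 0 0 0 0;0 0 0 0 0 0' -1 40
python3 - <<'E'
from h import *
print(tool()[0])
E
```

```text
time: 14.95
ee_pos: [0.5377, -0.4005, 0.05]
eef_rot: [0.025, 0.707, -0.025, 0.707]
ft_force: [0.2, -0.9, 0.6]
width: 0.0869
time: 15.75
ee_pos: [0.5383, -0.3995, 0.0495]
eef_rot: [0.024, 0.707, -0.024, 0.707]
ft_force: [0.1, 0.1, 0.5]
width: 0.0307
[ 0.53830102 -0.39948817  0.04949082]
```

```bash
python3 -m pendant '0 0 0 0 0 0;0 0 0 0 0 0;0 0 0 0 0 0' -1 40;  python3 -m pendant '-0.03 0 0 0 0 0;-0.08 0 0 0 0 0;-0.2 0 0 0 0 0;-0.36 0 0 0 0 0;-0.52 0 0 0 0 0;-0.66 0 0 0 0 0;-0.72 0 0 0 0 0'
python3 - <<'E'
from h import *
p,q,s=tool();print(p,s['width'])
y=np.array([.029,.9996,0]);x=np.array([.9996,-.029,0]);a=np.radians(25);n=np.array([0,0,1])*np.cos(a)-x*np.sin(a);ex=np.cross(y,n)
th=.711+np.pi/2
Y=np.cos(th)*ex+np.sin(th)*y;X=-n;Rt=R.from_matrix(np.c_[X,Y,np.cross(X,Y)])
M=np.array([.601,.1585,.0635])
# driver tip is 94mm below grasp, grasp at tool x -.053 => tip at tool x +.041
tip=.041
plan(M+n*(.05+tip),Rt);print('hover',M+n*(.05+tip),q.as_rotvec(),Rt.as_rotvec())
E
```

```text
time: 16.05
ee_pos: [0.5383, -0.3996, 0.0495]
eef_rot: [0.024, 0.707, -0.025, 0.707]
ft_force: [0.0, -0.9, -1.2]
width: 0.0233
time: 16.75
ee_pos: [0.5396, -0.3998, 0.2348]
eef_rot: [0.023, 0.705, -0.025, 0.709]
ft_force: [0.1, 0.1, -2.3]
width: 0.0238
[ 0.53962538 -0.39979259  0.2347912 ] 0.023778603992341673
shift units [ 0.3482  2.2397 -0.0645]
turn units [-0.4922 -0.2785 -0.0949]
hover [0.56255712 0.15961529 0.14597401] [ 0.05162284  1.56495985 -0.05660028] [-0.61545558  1.09215434  0.37743662]
```

```bash
python3 -m pendant '0 0.08 0 0 0 0;0 0.24 0 0 0 0;0 0.42 0 0 0 0;0 0.6 0 0 0 0;0 0.78 0 0 0 0;0 0.9 0 0 0 0;0 0.98 0 0 0 0;0 1 0 0 0 0'|grep -E 'ee_pos|force|width';python3 -m pendant '0 0.1 0 0 0 0;0 0.26 0 0 0 0;0 0.44 0 -0.1 -0.06 -0.02;0 0.62 0 -0.2 -0.1 -0.04;0 0.8 0 -0.3 -0.15 -0.06;0 0.9 0 -0.36 -0.2 -0.08;0 0.95 0 -0.44 -0.25 -0.09;0 0.95 0 -0.49 -0.28 -0.095'|grep -E 'ee_pos|force|width'
cat >> h.py <<'E'
yd=np.array([.029,.9996,0]);xd=np.array([.9996,-.029,0]);_a=np.radians(25);nd=np.array([0,0,1])*np.cos(_a)-xd*np.sin(_a);ex=np.cross(yd,nd)
def camR(slot):
    th=slot+np.pi/2;Y=np.cos(th)*ex+np.sin(th)*yd;X=-nd;return R.from_matrix(np.c_[X,Y,np.cross(X,Y)])
M=np.array([.601,.1585,.0635]); TIP=.041
E
python3 - <<'E'
from h import *
plan(M+nd*(.03+TIP),camR(.711));print(tool()[2]['joint_positions'])
E
```

```text
ee_pos: [0.5557, -0.1469, 0.2297]
ft_force: [-0.4, -0.3, -1.3]
width: 0.0236
ee_pos: [0.5716, 0.0887, 0.2295]
ft_force: [-0.5, 0.4, -2.1]
width: 0.0235
shift units [0.3651 0.3314 0.0472]
turn units [ 0.0023  0.0017 -0.0018]
[ 0.61873257 -0.13318723 -0.85863059  1.9171344   0.01973671  0.89037149
  1.99082736]
```

```bash
python3 -m pendant '0.02 0.12 0.02 0 0 0;0.1 0.24 0.04 0 0 0;0.2 0.331 0.047 0 0 0;0.3 0.331 0.047 0 0 0;0.365 0.331 0.047 0.002 0.002 -0.002;0.365 0.331 0.047 0.002 0.002 -0.002'|grep -E 'ee_pos|force|width'
python3 - <<'E'
from h import *
p,q,s=tool();a,D,c=snap('wrist','w6.png');b,D2,c2=snap('scene','s6.png');plan(M+nd*(.03+TIP),camR(.711));print(s['joint_positions'])
# where is driver tip in hand: predicted
X=q.as_matrix()[:,0];t=p+X*TIP;print('pred tip',t, proj(c,[t]),'scene',proj(c2,[t,M,t-X*.094]).round(1))
u,v=proj(c2,[M])[0].astype(int)
x=cv2.resize(b[v-70:v+40,u-60:u+90],None,fx=4,fy=4,interpolation=cv2.INTER_CUBIC);cv2.imwrite('pics/s6c.png',x);print(u-60,v-70)
u,v=proj(c,[t])[0].astype(int);print(u,v)
cv2.imwrite('pics/w6c.png',cv2.resize(a[max(0,v-80):v+60,u-80:u+80],None,fx=4,fy=4))
E
```

```text
ee_pos: [0.5711, 0.1562, 0.1256]
ft_force: [-0.8, -0.3, -1.9]
width: 0.0236
shift units [-0.0002  0.0086  0.0031]
turn units [-0.0056 -0.0028 -0.0011]
[ 0.55509154  0.09760492 -1.05399056  2.0014952   0.43140756  0.75594753
  1.49606407]
pred tip [0.58809987 0.15561352 0.08830138] [[320.56237498 250.01127595]] scene [[225.2 276.2]
 [222.  284.8]
 [230.  244.6]]
161 214
320 250
```

```bash
python3 -m pendant '0.03 0.009 0.003 -0.006 -0.003 0;0.06 0.009 0.003 -0.006 -0.003 0;0.085 0.009 0.003 -0.006 -0.003 0;0.1 0.009 0.003 -0.006 -0.003 0;0.1 0.009 0.003 -0.006 -0.003 0'|grep -E 'ee_pos|force|width'
for i in 1 2 3; do python3 -m pendant '0.006 0 0 0 0 0;0.012 0 0 0 0 0;0.012 0 0 0 0 0'|grep -E 'ee_pos|force'; done
python3 - <<'E'
from h import *
p,q,s=tool();t=p+q.as_matrix()[:,0]*TIP-M;print('depth below mouth',-t@nd,'ex',t@ex,'y',t@yd)
E
```

```text
ee_pos: [0.5815, 0.1593, 0.1051]
ft_force: [-0.8, 0.3, -1.4]
width: 0.0236
ee_pos: [0.5827, 0.1595, 0.1022]
ft_force: [-0.1, -0.5, -1.1]
ee_pos: [0.5839, 0.1594, 0.0993]
ft_force: [-0.1, 0.3, -0.4]
ee_pos: [0.5852, 0.1594, 0.0966]
ft_force: [0.1, 0.7, -1.3]
depth below mouth 0.004333621175255936 ex -0.00035718353506793957 y 0.0005004610742312148
```

```bash
for i in 1 2 3 4; do python3 -m pendant '0.004 0 0 0 0 0;0.008 0 0 0 0 0;0.008 0 0 0 0 0'|grep -E 'ee_pos|force'; done
python3 - <<'E'
from h import *
p,q,s=tool();t=p+q.as_matrix()[:,0]*TIP-M;print('depth below mouth',-t@nd,'ex',t@ex,'y',t@yd,s['torque'])
E
```

```text
ee_pos: [0.586, 0.1595, 0.0948]
ft_force: [-1.2, -0.6, -1.6]
ee_pos: [0.5869, 0.1595, 0.0931]
ft_force: [-0.0, 0.7, -2.3]
ee_pos: [0.5877, 0.1597, 0.092]
ft_force: [-9.5, -1.1, 10.6]
ee_pos: [0.5891, 0.1606, 0.0918]
ft_force: [-21.3, -1.6, 27.3]
depth below mouth 0.01030725257450226 ex 0.0011871188041976716 y 0.0017801761790070404 [-0.55544415  2.5230682  -0.30193805]
```

```bash
python3 -m pendant '-0.008 0 0 0 0 0;-0.008 0 0 0 0 0'|grep -E 'ee_pos|force'; for i in 1 2 3; do python3 -m pendant '0 0 0 0.07 0 0;0 0 0 0.14 0 0;0 0 0 0.21 0 0;0 0 0 0.28 0 0;0 0 0 0.28 0 0'|grep -E 'ee_pos|force|width'; python3 -c "
from h import *
p,q,s=tool();print('slot angle',(camR(.711).inv()*q).as_rotvec().round(3),'torque n',np.dot(s['torque'],nd))"; done
```

```text
ee_pos: [0.5881, 0.1599, 0.092]
ft_force: [-5.0, 0.9, 6.8]
ee_pos: [0.5882, 0.1599, 0.092]
ft_force: [-5.4, 0.6, 5.9]
width: 0.0235
slot angle [ 0.422 -0.002  0.001] torque n -0.04241084092311746
ee_pos: [0.5883, 0.1589, 0.092]
ft_force: [-5.4, -1.5, 8.4]
width: 0.0239
slot angle [ 0.843 -0.001 -0.   ] torque n -0.09178790756474173
ee_pos: [0.588, 0.1579, 0.0919]
ft_force: [-9.1, -4.3, 12.2]
width: 0.0236
slot angle [ 1.263 -0.    -0.002] torque n 0.07110490994088077
```

```bash
for i in 1 2 3; do python3 -m pendant '0 0 0 0.04 0 0;0 0 0 0.08 0 0;0 0 0 0.1 0 0;0 0 0 0.1 0 0'|grep -E 'ee_pos|force|width'; python3 -c "
from h import *
p,q,s=tool();print('slot angle',(camR(.711).inv()*q).as_rotvec().round(3),'torque n',np.dot(s['torque'],nd),s['joint_torque'][6],s['joint_positions'][6])"; done
```

```text
ee_pos: [0.5878, 0.1576, 0.0918]
ft_force: [-10.4, -6.0, 13.3]
width: 0.0238
slot angle [ 1.41  -0.    -0.002] torque n 0.13248830076506227 -0.6620019860565662 0.009774989205487314
ee_pos: [0.5876, 0.1572, 0.0916]
ft_force: [-12.5, -5.9, 14.1]
width: 0.024
slot angle [ 1.561  0.    -0.003] torque n 0.060534845029766575 -0.6326402351260185 -0.13633135348289557
ee_pos: [0.5873, 0.1571, 0.0915]
ft_force: [-13.5, -7.7, 16.7]
width: 0.0239
slot angle [ 1.71   0.    -0.004] torque n 0.3639134397408567 -0.904160812497139 -0.2822072979099498
```

```bash
for i in 1 2; do python3 -m pendant '0 0 0 0.02 0 0;0 0 0 0.035 0 0;0 0 0 0.035 0 0'|grep -E 'force|width'; python3 -c "
from h import *
p,q,s=tool();print('slot angle',(camR(.711).inv()*q).as_rotvec().round(3),'torque n',np.dot(s['torque'],nd),s['joint_torque'][6])"; done
```

```text
ft_force: [-14.7, -6.5, 16.7]
width: 0.0243
slot angle [ 1.762  0.    -0.004] torque n 0.5448997643681496 -0.9953080862760544
ft_force: [-15.2, -7.5, 17.5]
width: 0.0241
slot angle [ 1.813  0.    -0.004] torque n 0.8786736684824199 -1.2777567654848099
```

```bash
python3 -m pendant '0 0 0 -0.04 0 0;0 0 0 -0.09 0 0;0 0 0 -0.14 0 0;0 0 0 -0.14 0 0'|grep -E 'ee_pos|force|width'; python3 -m pendant '-0.01 0 0 0 0 0;-0.03 0 0 0 0 0;-0.06 0 0 0 0 0;-0.12 0 0 0 0 0;-0.22 0 0 0 0 0;-0.36 0 0 0 0 0;-0.48 0 0 0 0 0;-0.5 0 0 0 0 0'
python3 - <<'E'
from h import *
p,q,s=tool();a,D,c=snap('wrist','w7.png');np.save('w7c.npy',c,allow_pickle=True);np.save('w7d.npy',D)
print(p,s['joint_positions'],proj(c,[M]))
b,D2,c2=snap('scene','s7.png');t,_,ct=snap('top','t7.png')
E
```

```text
ee_pos: [0.5876, 0.1574, 0.0916]
ft_force: [-11.6, -6.1, 14.5]
width: 0.0235
time: 26.35
ee_pos: [0.5357, 0.1624, 0.2091]
eef_rot: [0.372, 0.477, -0.241, 0.759]
ft_force: [1.0, 0.6, -2.2]
width: 0.024
[0.53567666 0.16236287 0.20905901] [ 0.37224796 -0.15081997 -0.8151857   1.97795738  0.1183448   0.87513291
  0.13379966] [[317.1916566  216.20509068]]
```

Run:
```python
from h import *
plan([.56,.03,.25],down(1.504))
```

```text
shift units [-0.1168 -0.1846  0.5181]
turn units [-0.5605  0.2682 -0.1352]
```

```bash
python3 -m pendant '-0.06 -0.03 0.08 -0.07 0.035 -0.017;-0.117 -0.07 0.2 -0.15 0.07 -0.035;-0.117 -0.11 0.32 -0.23 0.11 -0.055;-0.117 -0.15 0.42 -0.31 0.15 -0.075;-0.117 -0.185 0.518 -0.39 0.187 -0.094;-0.117 -0.185 0.518 -0.47 0.225 -0.113;-0.117 -0.185 0.518 -0.56 0.268 -0.135;-0.117 -0.185 0.518 -0.56 0.268 -0.135'|grep -E 'ee_pos|force|width|time'
python3 - <<'E'
from h import *
p,q,s=tool();a,D,c=snap('wrist','w8.png');np.save('w8c.npy',c,allow_pickle=True);np.save('w8d.npy',D);b,D2,c2=snap('scene','s8.png')
print(p)
u,v=proj(c,[M])[0].astype(int);print(u,v)
u0=min(max(u-50,0),540);v0=max(v-50,0);x=cv2.resize(a[v0:v0+75,u0:u0+100],(400,300),interpolation=cv2.INTER_CUBIC)
x=cv2.resize(a[v0:v0+100,u0:u0+100],(400,400),interpolation=cv2.INTER_CUBIC)
u1,v1=proj(c2,[M])[0].astype(int)
y=cv2.resize(b[v1-40:v1+60,u1-30:u1+70],(400,400),interpolation=cv2.INTER_CUBIC)
print(u0,v0,u1-30,v1-40)
g=cv2.resize(a[200:400,120:520],(400,200));g2=cv2.resize(b[v1-180:v1+20,u1-100:u1+300],(400,200))
cv2.imwrite('pics/m8.png',np.vstack([np.hstack([x,y]),np.hstack([g,g2])]))
E
```

```text
time: 27.3
ee_pos: [0.5604, 0.0304, 0.2469]
ft_force: [-0.4, 0.8, -2.1]
width: 0.0236
[0.56043287 0.0303536  0.24685493]
433 240
383 190 191 244
```

View pics/m8.png

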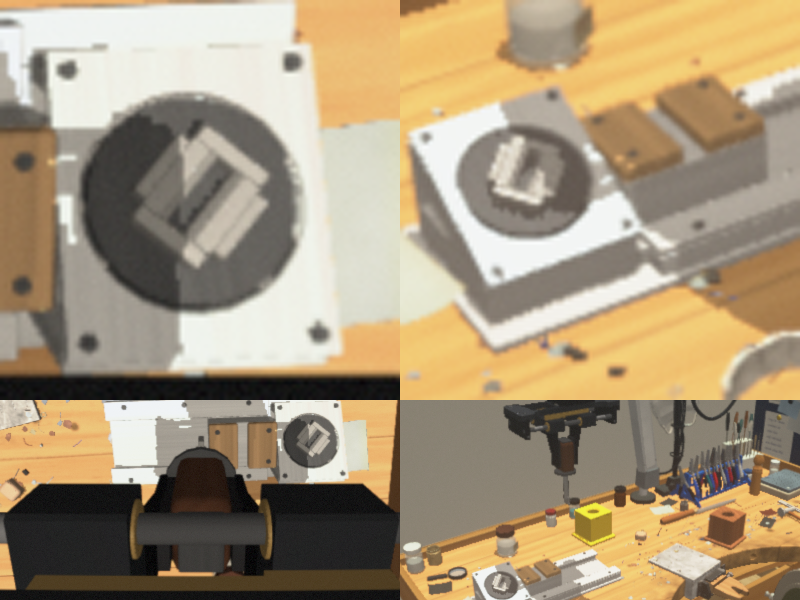

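The viewed montage shows the slot now running along about -0.75 rad, so it has turned about 1.46 rad from +0.711. The pad is close against the housing and the driver is still held. That was view 12, the last. I'll check the numbers and carry the driver back to the pose where I grasped it.

Run:
```python
from h import *
c=np.load('w8c.npy',allow_pickle=True).item();D=np.load('w8d.npy')
f=lambda x,y:(383+x/4,190+y/4)
def cast(px):
    o,d=ray(c,px);return o+d*(((M-o)@nd)/(d@nd))[:,None]
S=cast([f(165,243),f(235,162),f(205,262),f(265,205)]);B=np.c_[ex,yd]
for i in (0,2): w=(S[i+1]-S[i])@B;print('slot',np.arctan2(w[1],w[0]))
O=np.array([.6114,.157,0]);P=onz(c,[f(55,130),f(55,308)],.057);print('pad +y edge in dock y',(P-O)@yd)
plan([.5383,-.3996,.247],down(1.504))
```

```text
slot 2.3706660494123986
slot 2.2734456627692277
pad +y edge in dock y [-0.04042966 -0.03914033]
shift units [ 1.2000e-03 -1.7223e+00  3.4000e-02]
turn units [-0.002  -0.0012 -0.0013]
```

```bash
python3 -m pendant '0 -0.1 0 0 0 0;0 -0.27 0 0 0 0;0 -0.45 0 0 0 0;0 -0.62 0 0 0 0;0 -0.78 0 0 0 0;0 -0.9 0 0 0 0;0 -0.9 0 0 0 0'|grep -E 'ee_pos|force|width';python3 -m pendant '0 -0.1 0.01 0 0 0;0 -0.27 0.02 0 0 0;0 -0.45 0.03 0 0 0;0 -0.62 0.034 0 0 0;0 -0.76 0.034 0 0 0;0 -0.822 0.034 -0.002 -0.001 0;0 -0.822 0.034 -0.002 -0.001 0;0 -0.822 0.034 -0.002 -0.001 0'|grep -E 'ee_pos|force|width'
python3 - <<'E'
from h import *
plan([.5383,-.3996,.06],down(1.504))
a,D,c=snap('wrist');p,q,s=tool()
# tip as depth: nearest driver points in tool frame
E
```

```text
ee_pos: [0.5429, -0.2003, 0.2492]
ft_force: [-1.3, 0.0, -1.5]
width: 0.0239
ee_pos: [0.5398, -0.3985, 0.2498]
ft_force: [-0.2, 0.5, -1.6]
width: 0.0243
shift units [ 0.7592 -0.0061 -0.0073]
turn units [ 0.0016  0.0014 -0.001 ]
```

```bash
python3 -m pendant '0.12 -0.006 -0.007 0 0 0;0.28 -0.006 -0.007 0 0 0;0.42 -0.006 -0.007 0.001 0.001 -0.001;0.46 -0.006 -0.007 0.001 0.001 -0.001;0.46 -0.006 -0.007 0.001 0.001 -0.001'|grep -E 'ee_pos|force'; for i in 1 2 3; do python3 -m pendant '0.03 0 0 0 0 0;0.06 0 0 0 0 0;0.09 0 0 0 0 0;0.09 0 0 0 0 0'|grep -E 'ee_pos|force'; done
```

```text
ee_pos: [0.5376, -0.3996, 0.1341]
ft_force: [-0.2, -0.3, 0.2]
ee_pos: [0.5372, -0.4011, 0.1114]
ft_force: [0.8, -0.8, -1.4]
ee_pos: [0.5369, -0.4009, 0.0881]
ft_force: [-1.0, 0.2, -1.7]
ee_pos: [0.5368, -0.4009, 0.0657]
ft_force: [0.1, 0.0, -0.9]
```

Inside the hole with no contact. Now lowering until the flange seats.

```bash
python3 -m pendant '0.02 0 0 0 0 0;0.04 0 0 0 0 0;0.05 0 0 0 0 0;0.05 0 0 0 0 0'|grep -E 'ee_pos|force'; for i in 1 2 3; do python3 -m pendant '0.004 0 0 0 0 0;0.008 0 0 0 0 0;0.008 0 0 0 0 0'|grep -E 'ee_pos|force'; done
```

```text
ee_pos: [0.5374, -0.4012, 0.0543]
ft_force: [0.4, 0.4, -1.3]
ee_pos: [0.5376, -0.4014, 0.0528]
ft_force: [-0.8, -0.1, -1.5]
ee_pos: [0.5375, -0.4013, 0.0506]
ft_force: [0.7, 0.1, -2.0]
ee_pos: [0.5377, -0.4015, 0.0494]
ft_force: [-3.0, 1.6, 4.7]
```

Seated, with the force switching to +4.7 N at z=0.0494, the same height as at the grasp. Releasing and retreating.

```bash
python3 -m pendant '0 0 0 0 0 0;0 0 0 0 0 0;0 0 0 0 0 0;0 0 0 0 0 0;0 0 0 0 0 0;0 0 0 0 0 0;0 0 0 0 0 0;0 0 0 0 0 0' 1|grep -E 'ee_pos|force|width'; python3 -m pendant '-0.05 0 0 0 0 0;-0.15 0 0 0 0 0;-0.3 0 0 0 0 0;-0.5 0 0 0 0 0;-0.68 0 0 0 0 0;-0.68 0 0 0 0 0'|grep -E 'time|ee_pos|force|width'
python3 - <<'E'
from h import *
a,D,c=snap('wrist','w9.png');cw=np.load('w5c.npy',allow_pickle=True).item();b,D2,c2=snap('top','t9.png');h,_,_=snap('scene')
u0,v0=proj(c,[[.5367,-.4016,.132]])[0];print(u0,v0)
vv,uu=np.mgrid[max(0,int(v0)-50):int(v0)+50,int(u0)-50:int(u0)+50];uv=np.c_[uu.ravel(),vv.ravel()];P=deep(c,uv,D)
ok=(abs(P[:,2]-.132)<.004);print('cap pts',ok.sum(),P[ok].mean(0),P[ok].min(0),P[ok].max(0))
ok=(abs(P[:,2]-.0755)<.0025);print('flange-level pts',ok.sum(),np.median(P[ok],0))
t1=cv2.imread('pics/top1.png');d=cv2.absdiff(t1,b).max(2)
for n,(u,v) in dict(jar=(302,155),cuff=(217,264),lump=(378,252),loupe=(255,147)).items(): print(n,(d[v-14:v+14,u-14:u+14]>60).sum())
O=np.array([.6114,.157,0])
E
```

```text
ee_pos: [0.5376, -0.4014, 0.0488]
ft_force: [0.2, -0.3, 0.1]
width: 0.0798
time: 33.35
ee_pos: [0.5403, -0.4027, 0.2278]
ft_force: [-0.4, -0.7, -0.2]
width: 0.0873
322.46224998097165 226.25756928536921
cap pts 666 [ 0.53478446 -0.40154367  0.13146687] [ 0.51987195 -0.41189061  0.12800539] [ 0.55053998 -0.39087833  0.13412828]
flange-level pts 311 [ 0.53067848 -0.40086065  0.07501108]
jar 0
cuff 0
lump 0
loupe 0
```

```bash
python3 -c "
from bench import close_job; print(close_job())"
```

```text
the job is handed in; nothing more can be done
None
```

The job is handed in. The saw block is locked tight in the dock, the driver is back in its stand, and the arm finished clear at about 33 s of the 66 s limit.

**What I did**
- **Pushing the block:** I pushed it until the bumper pins pushed back with about 6 N.
- **Turning the cam:** the driver blade went about 9 mm into the slot, and I turned it clockwise until the torque climbed steeply against the stop.
- **Returning the driver:** I lowered it until the flange seated, at the same height where I had grasped it.

**Last checks**
- **Cam:** the slot turned about 1.46 to 1.58 rad between the before and after pictures. That is past the 1.3 rad lock, and the upper figure overshoots the 1.45 rad stop through measuring error.
- **Block:** its dock-side face is at dock y of about -40 mm, which is tight on the stops.
- **Driver:** its cap is at z = 0.1315 m against a nominal 0.132 m. I had no pictures left to view, so I confirmed this by depth and force only and did not measure its tilt separately.
- **Bystanders:** the top picture shows no change around any of the four.

**What disagreed:** the real fingertips end about 34 mm short of the reported tool position. Because of that, my first push passed over the block without touching it. I measured the offset, corrected for it and pushed again.

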